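Dock the phone under the holder's lip and set its clamp lever

ROBOT

A 7-joint arm with a two-finger parallel gripper is mounted at the origin on the work surface. World frame = base frame: x ahead of the robot, y to its left, z up, the work surface at z = 0. Lengths are in m, angles in degrees, forces in N, time in s.
With the tool pointing down it reaches from about 0.4 to 0.875 m from the base axis. Payload 6.5 kg.
Tool frame: the origin (TCP) lies between the finger pads; the fingertips stand 14 mm ahead of it and the grasp point (between the pads) lies 5 mm behind it; x points along the fingers, z is the direction in which the jaws open and shut, and the axes are right-handed (so a half turn about x gives the same grasp; the last joint's range is limited). The gripper opens to 85 mm and grips with 20 to 120 N. Pads are 22 mm wide; open, the fingers measure 114 mm over their backs; the gripper's body (76 mm by 85 mm) begins 54 mm behind the grasp point. The pads swing forward as they close: fully open they stand 13 mm farther back than shut.
Start: joints at [-72.09, 30.733, -0.252, 88.115, 0.149, 61.152, -4.079], TCP at [0.24, 0.604, 0.245] pointing down, gripper open.
Joint ranges: [-154.64, 154.64], [-21.42, 123.67], [-72.66, 72.17], [13.99, 137.28], [-74.86, 254.86], [10.95, 109.41], [-158.01, 158.01]. Speed limits (degrees/s): [136.94, 136.94, 180, 180, 180, 180, 180].

INTERFACE

Orientations are given as a 3x3 rotation matrix whose columns are the frame's x, y, z axes.
In Python, from station import manip gives the robot as it stands. The module is installed in compiled form; this text tells all that it offers.
- The arm moves only by the tool carry_out, never from a script. Its argument "motion" is a list of rows, each a list of 3 entries, a list of its own where there are three numbers: the opening, from 0 (shut) to 1 (fully open), then the shift along the world's x, y, z in mm, then the turn, a rotation vector about the world's x, y, z in degrees. A call has 1 to 5 rows; each row is the pose to reach, as a shift and turn from the pose commanded when the call began; what a row does not reach only later rows make up. A row lasts 1/8 s, in which the tool goes at most 62.5 mm and 10.7 degrees, less where a joint would pass 70% of its speed; a pose out of reach is approached as far as the arm can. A call with a gripper value outside its range is refused whole. The fingers move at their own pace and stop on an object; the grip force is fixed at half the most. Time passes only in rows, so rows that repeat a pose let the fingers close. It gives the time, the measured TCP pose, the force and the opening at its end, in the units of the state.
- manip.get_obs(): the state, without advancing time (a new reading comes with each control period).
- manip.camera(name): name is "scene" or "top" or "wrist"; returns a dict with "image" (480x640x3 uint8, red, green, blue), "fx", "fy", "cx", "cy" (pixels), "origin" and "attitude" of the camera in the world; the wrist camera has in their place "T_tool_cam" (4x4, takes a point from camera to tool coordinates, whose origin is the TCP and whose axes are the tool frame's). Camera axes: x right, y down, z forward; pixel columns grow to the right and rows downward; lengths in m; the calibration is good to about 2 mm. The wrist camera is an equidistant fisheye: a pixel r from the principal point sees the ray r / f radians off the axis. A picture is of the moment at which its call begins: read the wrist's pose just before it. There is no depth.
- manip.finish_job(): hands the job in, once; it reports no verdict.
The state is a dict: "t": time; "joints": joint angles; "joint_vel": joint speeds; "joint_efforts": joint torques, N m; "eef_pos": TCP position; "tool_rot": TCP orientation; "force": force on the tool from outside, world axes, zero at the start; "moment": the same for the moment, N m; "grip_width": finger opening in m.
Only numpy, scipy, OpenCV 4.12 (cv2) and the standard library are available. Lean on these libraries where they do the work, as an engineer would, in place of code of your own. Each camera call takes 0.05 s, during which the arm holds its last target. There are 200 camera calls.

TASK

Take the phone off the turntable and lay it screen up, fully home and flat, in the tray of the phone holder, with the end nearest the robot tucked under the lip; the tray can stand nearer or farther, so feel for its end stop and do not force the phone. Once it lies home and you have let go of it, swing the holder's clamp lever round until it lies square across the phone, and leave the other things on the desk where they are.

Things in the scene. Friction and masses are not known exactly. Their poses are not given: they have to be found in the camera images.
- phone: the phone in its hard metal-grey case with a dark screen: a plain slab 120 x 60 x 13 mm, 0.17 kg or so, lying screen up on the turntable at the start; origin at the centre of its underside, x along its length, y across, z up out of the screen. Either end may lead
- holder: black plastic phone holder fixed to the desk, foot 180 (x) x 90 (y) x 12 mm; origin under the foot's centre, on the desk, z up, x along its length, -x end towards the robot. The dark grey tray lying on the foot is adjustable along x and locked anywhere within 20 mm either way of the foot's middle; this offset is not reported and must be felt or seen. Across (y) it is always centred
- tray_middle (a point): point fixed to the foot: centre of the tray's cavity floor when the tray is at mid adjustment, 16 mm above the desk. The cavity is 123 (x) x 63 (y) mm, open above. Walls 6 mm thick; the +x end wall rises 9 mm and the side walls 6 mm above its floor; the side walls stand only within 39 mm of each end, leaving 46 mm open for fingers
- lip_middle (a point): point fixed to the foot: middle of the lip's edge, on its underside, at mid tray adjustment. The end stop (8 mm thick) at the cavity's -x end carries this lip, which reaches 7 mm over the cavity; underside 17 mm above cavity floor, top 38 mm above the desk. So the phone cannot go straight down: tilt it, slide its -x end under the lip, lower the +x end
- clamp (a joint): angle (rad) of the black clamp lever about an upright pivot: at 0 it points along the holder's +x, growing clockwise seen from above; 1.571 is square across the phone, pointing to the holder's -y. Travel -0.9 to 2.3, no detent; stiff, stays where left. Arm 14 mm wide, 8 mm thick, underside 33 mm above the desk, 4 mm above a phone lying home
- pivot_middle (a point): point fixed to the foot: on the lever's pivot axis at the arm's underside (33 mm above the desk) when the tray is at mid adjustment, 45 mm along +x and 62 mm along +y from the holder's origin. The lever sits on the tray and shifts along x with it. At its free end, 88 mm from the pivot, stands an upright round knob, 14 mm in diameter, top 73 mm above the desk, 32 mm above the arm
- turntable: clear acrylic round turntable, 190 mm across and 22 mm high, does not turn; origin under its centre
- pen_pot: teal ceramic pen pot with pens, 80 mm across, pot 95 mm and pens 155 mm high; origin under its centre
- lunch_tin: stainless steel lunch tin, 129 x 184 x 62 mm high; origin under its centre
- controller_case: orange hard controller case, 120 x 165 x 62 mm high; origin under its centre
- mug: white mug, 80 mm across, 92 mm high, handle at its +y; origin under its centre
- remote: grey remote control with buttons, 145 x 42 x 18 mm, lying flat (longer and narrower than the phone, not the thing wanted); origin under its centre, x along its length
- stapler: grey and black stapler, 130 x 34 x 47 mm high; origin under its centre, x along its length
There are look-alikes about, which are no part of the job. Leave any pink look-alike of the phone alone.

How it is judged (in metres and radians):
On the way:
1. the phone lies home in the tray, let go of, while the lever is still swung clear (z of phone in the frame of holder between 0.013 and 0.0185 m and y of phone in the frame of holder between -0.004 and 0.004 m and x of phone in the frame of holder between -0.025 and 0.025 m and angle between the x axis of phone and the x axis of holder, either way round below 0.05 rad and angle between phone's own z axis and vertical below 0.04 rad and value of joint clamp below 0.6 rad and contact force between the fingers and phone below 0.3 N), for 0.2 s.
At the end, for the whole second after the job is handed in: Phone at rest in the tray, screen up, level within 0.04 rad, underside within 2.5 mm of the cavity floor, along the holder within 0.05 rad, centred across within 4 mm and along within 25 mm; lever within 0.14 rad of square across it (1.571 rad); phone not held (z of phone in the frame of holder between 0.013 and 0.0185 m and y of phone in the frame of holder between -0.004 and 0.004 m and x of phone in the frame of holder between -0.025 and 0.025 m and angle between the x axis of phone and the x axis of holder, either way round below 0.05 rad and angle between phone's own z axis and vertical below 0.04 rad and value of joint clamp between 1.431 and 1.711 rad and linear speed of phone below 0.02 m/s and contact force between the fingers and phone below 0.3 N); the robot touches nothing.
It fails at once if the phone is forced against the holder with more than 30 N (contact force between phone and holder above 30 N).
It fails at once if the pen pot, lunch tin, controller case, mug, remote or stapler is moved more than 30 mm (distance of any of pen_pot, lunch_tin, controller_case, mug, remote, stapler from where it was at the start of the episode above 0.03 m).
It also fails if it takes over 72 s, if anything falls off the work surface, if the arm or the gripper's body presses on something with over 40 N, if the wrist force passes 120 N, or if a joint passes its speed limit or range.

## Working session

There is one attempt and no reset: what is moved stays moved. The work goes in short steps, Python scripts to look and compute and a tool call to move; the robot and the scene stay as the last step left them, time stands still between calls to the robot, and variables do not carry over. Pictures are saved under pics/ and viewed, about 8 in all and at most 12, crops included, and the job is handed in when it is done.

Besides the shell and the picture viewer there is one more tool, called after "Request:" by a JSON object that holds its "api" and its "payload". carry_out: Moves the arm, as the interface text tells. Its arguments: {"type":"object","properties":{"motion":{"type":"array"}},"required":["motion"]}

```bash
mkdir -p pics; cat > h.py <<'E'
import numpy as np, cv2
from station import manip
def snap(n,f):
    c=manip.camera(n); cv2.imwrite('pics/'+f,c['image'][:,:,::-1]); return c
def ray(c,u,v,z):
    o=np.array(c['origin']);d=np.array(c['attitude'])@np.array([(u-c['cx'])/c['fx'],(v-c['cy'])/c['fy'],1])
    return (o+d*(z-o[2])/d[2]).round(4)
def wray(c,o,u,v,z):
    T=np.array(c['T_tool_cam']);x=np.array([u-c['cx'],v-c['cy']]);r=np.hypot(*x);th=r/c['fx']
    d=np.r_[np.sin(th)*x/max(r,1e-9),np.cos(th)]
    R=np.array(o['tool_rot']);p=np.array(o['eef_pos'])+R@T[:3,3];d=R@T[:3,:3]@d
    return (p+d*(z-p[2])/d[2]).round(4)
E
python3 - <<'E'
from h import *
import pickle
o=manip.get_obs();print(o)
cs={n:snap(n,n+'0.png') for n in('scene','top')}
pickle.dump(cs,open('c0.pkl','wb'))
for n in cs: print(n,{k:v for k,v in cs[n].items() if k!='image'})
E
```

```text
{'t': 0.0, 'joints': array([-72.08989591,  30.7782267 ,  -0.25485882,  88.16944363,
         0.14927798,  61.15302459,  -4.07802587]), 'joint_vel': array([ 0.11815532, -0.02984971,  0.01216407, -0.013326  , -0.10613567,
       -0.03085352, -0.0296761 ]), 'joint_efforts': array([ 4.30833165e-05, -5.83411360e+01,  1.04854267e+00, -2.59103251e+01,
        1.22892513e-02,  9.56653501e-03, -9.14110899e-06]), 'eef_pos': array([0.24015587, 0.6033577 , 0.24441328]), 'tool_rot': array([[-5.26664768e-04, -9.29152511e-01,  3.69696272e-01],
       [-1.67062939e-03,  3.69696625e-01,  9.29151018e-01],
       [-9.99998466e-01, -1.28274353e-04, -1.74697568e-03]]), 'force': array([ 0.05740232, -0.56819381, -1.06737268]), 'moment': array([0.00301779, 0.01761986, 0.03392286]), 'grip_width': 0.08535595980982214}
scene {'fx': 605.1797283785185, 'fy': 605.1797283785185, 'cx': 329.45320963566746, 'cy': 244.51311994051807, 'origin': array([1.18977357, 1.15818865, 0.94506042]), 'attitude': array([[-0.86241079,  0.29444494, -0.41176426],
       [ 0.50596857,  0.47632545, -0.71910352],
       [-0.0156026 , -0.82850241, -0.55976809]])}
top {'fx': 616.0892827310927, 'fy': 616.0892827310927, 'cx': 311.3932475577341, 'cy': 238.81055071659253, 'origin': array([0.34101036, 0.00242323, 1.64574676]), 'attitude': array([[ 7.15939884e-06, -9.94321372e-01,  1.06419022e-01],
       [-9.99981807e-01,  6.34810028e-04,  5.99859344e-03],
       [-6.03208552e-03, -1.06417129e-01, -9.94303278e-01]])}
```

View pics/top0.png

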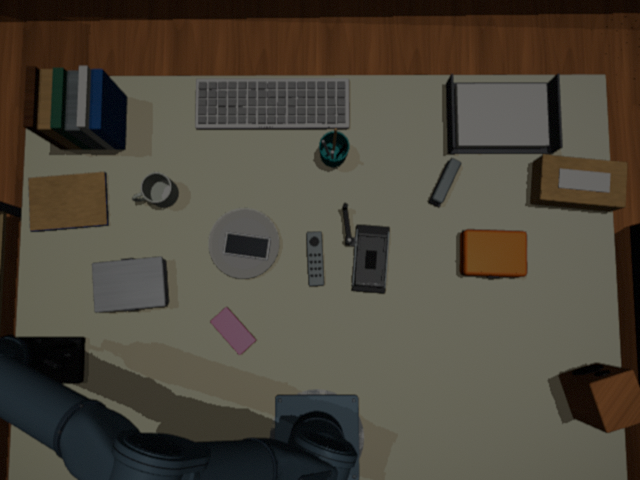

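View pics/scene0.png

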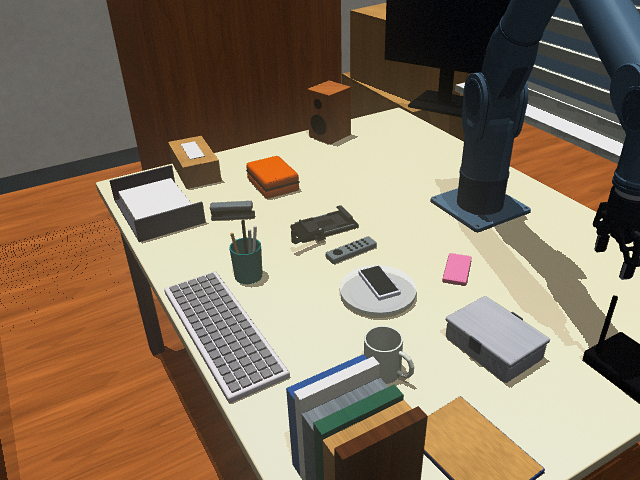

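The top view shows the phone on the turntable around (247,245), the holder at (371,258) with its lever from about (349,242) to (345,206), the remote at (315,258) and the pink decoy at (233,330). I'll enlarge the important parts.

```bash
python3 - <<'E'
from h import *
import pickle
c=pickle.load(open('c0.pkl','rb'))['top'];im=c['image'][:,:,::-1]
a=cv2.resize(im[195:305,205:295],None,fx=4,fy=4,interpolation=cv2.INTER_CUBIC)
b=cv2.resize(im[195:305,295:395],None,fx=4,fy=4,interpolation=cv2.INTER_CUBIC)
o=np.hstack([a,b]);o=np.clip(o.astype(float)*1.6,0,255).astype(np.uint8);cv2.imwrite('pics/crop.png',o)
g=cv2.cvtColor(im.copy(),cv2.COLOR_BGR2GRAY)
def rect(m,x0,y0,z,n):
    k,_=cv2.findContours(m,cv2.RETR_EXTERNAL,cv2.CHAIN_APPROX_NONE);k=max(k,key=cv2.contourArea)
    P=np.array([ray(c,p[0][0]+x0,p[0][1]+y0,z)[:2]*1000 for p in k],np.float32)
    print(n,cv2.minAreaRect(P))
s=g[225:265,217:277];rect((s<60).astype(np.uint8),217,225,.035,'screen')
s=g[220:300,352:395];rect((s<95).astype(np.uint8),352,220,.02,'holder')
s=g[195:255,335:352];rect((s<95).astype(np.uint8),335,195,.04,'lever')
print(ray(c,244,244,.022))
E
```

```text
screen ((495.93035888671875, 183.74334716796875), (107.8880615234375, 50.006752014160156), 82.19754791259766)
holder ((462.55059814453125, -141.82565307617188), (101.5416030883789, 183.73338317871094), 86.22452545166016)
lever ((550.900146484375, -74.8280029296875), (34.29921340942383, 119.18447875976562), 89.61339569091797)
[0.5011 0.1908 0.022 ]
```

View pics/crop.png

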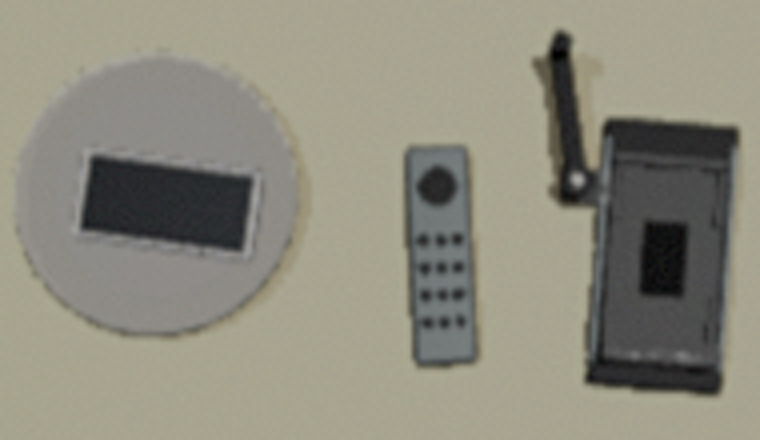

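Phone centre is about (0.496, 0.184) with its axis at 82°. The holder is about (0.46, -0.142) at -3.8°. Moving above the phone for a closer look.

Request:
{"api": "carry_out", "payload": {"motion": [[1,[26,-42,-4],[0,0,-8]],[1,[52,-84,-8],[0,0,-16]],[1,[78,-126,-12],[0,0,-24]],[1,[104,-168,-16],[0,0,-32]],[1,[130,-210,-20],[0,0,-40]]]}}

```text
t: 0.72
eef_pos: [0.3709, 0.3923, 0.225]
tool_rot: [[-0.0, -0.47, 0.883], [-0.0, 0.883, 0.47], [-1.0, -0.0, -0.0]]
force: [0.1, -0.3, 0.4]
grip_width: 0.0857
```

Request:
{"api": "carry_out", "payload": {"motion": [[1,[26,-42,-4],[0,0,-8]],[1,[52,-84,-8],[0,0,-16]],[1,[78,-126,-12],[0,0,-24]],[1,[104,-168,-16],[0,0,-32]],[1,[126,-210,-20],[0,0,-36]]]}}

```text
t: 1.35
eef_pos: [0.497, 0.1824, 0.205]
tool_rot: [[-0.0, 0.137, 0.991], [-0.0, 0.991, -0.137], [-1.0, -0.0, 0.0]]
force: [0.6, 0.2, -0.8]
grip_width: 0.0856
```

Request:
{"api": "carry_out", "payload": {"motion": [[0.82,[0,0,-10],[0,0,0]],[0.82,[0,0,-10],[0,0,0]],[0.82,[0,0,-10],[0,0,0]]]}}

```text
t: 1.72
eef_pos: [0.4957, 0.1854, 0.1953]
tool_rot: [[-0.001, 0.131, 0.991], [0.0, 0.991, -0.131], [-1.0, 0.0, -0.001]]
force: [0.3, 0.4, 0.0]
grip_width: 0.0697
```

```bash
python3 - <<'E'
from h import *
import pickle
o=manip.get_obs();c=snap('wrist','w1.png');pickle.dump((o,c),open('w1.pkl','wb'))
print(o['t'],o['eef_pos'],o['tool_rot'].round(3),o['force'],o['grip_width'],c['T_tool_cam'],c['fx'],c['cx'],c['cy'])
im=c['image'][:,:,::-1];g=cv2.cvtColor(im.copy(),cv2.COLOR_BGR2GRAY)
k,_=cv2.findContours((g<60).astype(np.uint8),cv2.RETR_EXTERNAL,cv2.CHAIN_APPROX_NONE)
for q in k:
  if cv2.contourArea(q)>800:
    P=np.array([wray(c,o,*p[0],.035)[:2]*1000 for p in q],np.float32);print(cv2.boundingRect(q),cv2.minAreaRect(P))
E
```

```text
1.725 [0.49574731 0.18540153 0.19525356] [[-0.001  0.131  0.991]
 [ 0.     0.991 -0.131]
 [-1.     0.    -0.001]] [0.32829542 0.40193745 0.03603655] 0.06967404309045501 [[-2.85565157e-04 -3.17342216e-01  9.48311044e-01 -1.28879196e-01]
 [-8.58662831e-04 -9.48310655e-01 -3.17342345e-01  8.17109361e-02]
 [ 9.99999591e-01 -9.04901362e-04 -1.68548460e-06  6.18350280e-05]
 [ 0.00000000e+00  0.00000000e+00  0.00000000e+00  1.00000000e+00]] 371.64829954431775 320.8859989990506 239.11095871435768
(247, 352, 132, 27) ((466.4806823730469, 42.99974822998047), (131.86692810058594, 15.327523231506348), 2.3549909591674805)
(290, 155, 67, 130) ((496.6312255859375, 184.30039978027344), (109.14543914794922, 52.16621017456055), 81.33110046386719)
(0, 50, 622, 430) ((408.8726806640625, 13.205535888671875), (701.896728515625, 1279.7135009765625), 83.66525268554688)
(99, 0, 89, 22) ((371.4433288574219, 388.356689453125), (19.405126571655273, 83.86201477050781), 71.69659423828125)
```

View pics/w1.png

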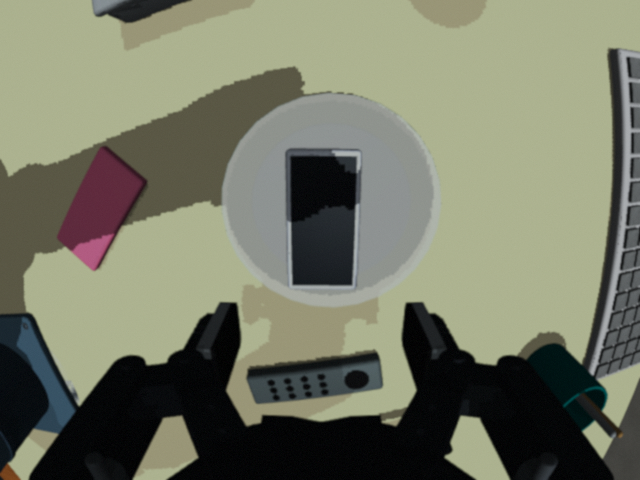

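The wrist view shows the phone's screen at (323,218), centred at (496.6,184.3), which agrees with the top view. Going down over it and feeling for the turntable.

Request:
{"api": "carry_out", "payload": {"motion": [[0.82,[1,-1,-45],[0,0,-0.8]],[0.82,[1,-1,-90],[0,0,-0.8]],[0.82,[1,-1,-130],[0,0,-0.8]],[0.82,[1,-1,-150],[0,0,-0.8]],[0.82,[1,-1,-155],[0,0,-0.8]]]}}

```text
t: 2.4
eef_pos: [0.4965, 0.1836, 0.0394]
tool_rot: [[-0.002, 0.146, 0.989], [-0.0, 0.989, -0.146], [-1.0, -0.001, -0.002]]
force: [-0.5, 0.1, -0.2]
grip_width: 0.0701
```

Request:
{"api": "carry_out", "payload": {"motion": [[0.82,[0,0,-2],[0,0,0]],[0.82,[0,0,-3],[0,0,0]],[0.82,[0,0,-4],[0,0,0]]]}}

```text
t: 2.78
eef_pos: [0.4979, 0.1832, 0.037]
tool_rot: [[0.001, 0.148, 0.989], [0.001, 0.989, -0.148], [-1.0, 0.001, 0.001]]
force: [0.2, 0.2, 0.5]
grip_width: 0.0698
```

Request:
{"api": "carry_out", "payload": {"motion": [[0.82,[0,0,-1],[0,0,0]],[0.82,[0,0,-2],[0,0,0]],[0.82,[0,0,-3],[0,0,0]]]}}

```text
t: 3.15
eef_pos: [0.4974, 0.1829, 0.0333]
tool_rot: [[0.0, 0.148, 0.989], [-0.0, 0.989, -0.148], [-1.0, -0.0, 0.0]]
force: [0.3, 0.5, 0.2]
grip_width: 0.0699
```

Request:
{"api": "carry_out", "payload": {"motion": [[0.82,[0,0,-1],[0,0,0]],[0.82,[0,0,-2],[0,0,0]]]}}

```text
t: 3.4
eef_pos: [0.4974, 0.1829, 0.0312]
tool_rot: [[-0.0, 0.148, 0.989], [-0.0, 0.989, -0.148], [-1.0, -0.0, -0.0]]
force: [0.2, 0.5, 0.6]
grip_width: 0.0701
```

Request:
{"api": "carry_out", "payload": {"motion": [[0.82,[0,0,1.5],[0,0,0]],[0.5,[0,0,1.5],[0,0,0]],[0.3,[0,0,1.5],[0,0,0]],[0.3,[0,0,1.5],[0,0,0]],[0.3,[0,0,1.5],[0,0,0]]]}}

```text
t: 4.03
eef_pos: [0.4976, 0.183, 0.0334]
tool_rot: [[0.0, 0.148, 0.989], [0.0, 0.989, -0.148], [-1.0, 0.0, 0.0]]
force: [-2.2, -0.8, 5.6]
grip_width: 0.0581
```

The fingertips are touching the turntable, so I'll regrip slightly higher. That leaves room over the tray floor.

Request:
{"api": "carry_out", "payload": {"motion": [[0.82,[0,0,0],[0,0,0]],[0.82,[0,0,2],[0,0,0]],[0.3,[0,0,2],[0,0,0]],[0.3,[0,0,2],[0,0,0]],[0.3,[0,0,2],[0,0,0]]]}}

```text
t: 4.65
eef_pos: [0.4976, 0.183, 0.0354]
tool_rot: [[0.0, 0.148, 0.989], [0.0, 0.989, -0.148], [-1.0, 0.0, 0.0]]
force: [-2.3, 0.2, 7.2]
grip_width: 0.0583
```

Request:
{"api": "carry_out", "payload": {"motion": [[0.3,[0,0,0],[0,0,0]],[0.3,[0,0,5],[0,0,0]],[0.3,[0,0,30],[0,0,0]],[0.3,[0,0,80],[0,0,0]],[0.3,[0,0,130],[0,0,0]]]}}

```text
t: 5.28
eef_pos: [0.4969, 0.1827, 0.1659]
tool_rot: [[-0.001, 0.148, 0.989], [-0.001, 0.989, -0.148], [-1.0, -0.001, -0.001]]
force: [1.0, 1.1, -1.9]
grip_width: 0.0581
```

The phone is in hand (-1.9 N, width 58 mm). I'll look at the holder from its -y side before turning.

Request:
{"api": "carry_out", "payload": {"motion": [[0.3,[-5,-50,20],[0,0,0]],[0.3,[-10,-105,40],[0,0,0]],[0.3,[-15,-160,60],[0,0,0]],[0.3,[-20,-215,70],[0,0,0]],[0.3,[-25,-270,75],[0,0,0]]]}}

```text
t: 5.9
eef_pos: [0.4721, -0.0888, 0.2406]
tool_rot: [[0.001, 0.148, 0.989], [0.0, 0.989, -0.148], [-1.0, 0.001, 0.001]]
force: [1.1, -0.4, -1.5]
grip_width: 0.0585
```

Request:
{"api": "carry_out", "payload": {"motion": [[0.3,[-5,-50,0],[0,0,0]],[0.3,[-10,-100,0],[0,0,0]],[0.3,[-15,-150,0],[0,0,0]],[0.3,[-15,-165,0],[0,0,0]],[0.3,[-15,-165,0],[0,0,0]]]}}

```text
t: 6.52
eef_pos: [0.457, -0.2525, 0.2396]
tool_rot: [[-0.0, 0.15, 0.989], [0.0, 0.989, -0.15], [-1.0, -0.0, -0.0]]
force: [-0.8, -0.3, -1.0]
grip_width: 0.0583
```

```bash
python3 - <<'E'
from h import *
import pickle
o=manip.get_obs();c=snap('wrist','w2.png');pickle.dump((o,c),open('w2.pkl','wb'))
print(o['t'],o['eef_pos'],o['tool_rot'].round(3),o['force'],o['grip_width'])
E
```

```text
6.525 [ 0.45702467 -0.25251386  0.23964182] [[-0.     0.15   0.989]
 [ 0.     0.989 -0.15 ]
 [-1.    -0.    -0.   ]] [-0.8184087  -0.26128222 -1.03137049] 0.0583205425590343
```

View pics/w2.png

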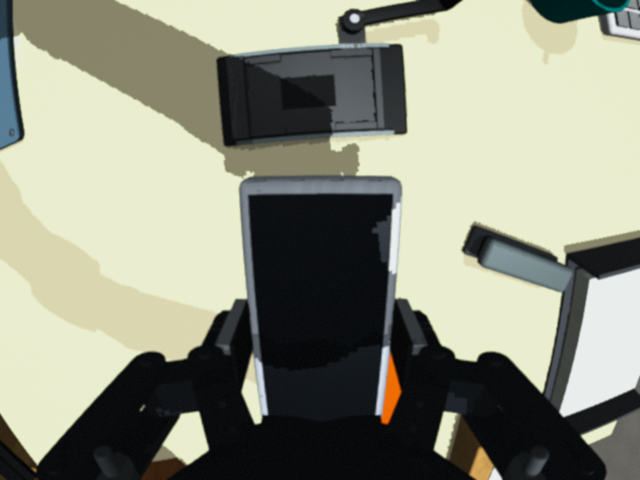

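The holder is fully visible at (218-407, 43-146) with the pivot at (352,20). The phone is held screen up. Enlarging the holder.

```bash
python3 - <<'E'
from h import *
import pickle
o,c=pickle.load(open('w2.pkl','rb'));im=c['image'][0:160,205:415,::-1]
im=cv2.resize(im,None,fx=3.8,fy=3.75,interpolation=cv2.INTER_CUBIC)
cv2.imwrite('pics/w2c.png',(255*(im/255.)**.45).astype(np.uint8))
E
```

```text
(no output)
```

View pics/w2c.png

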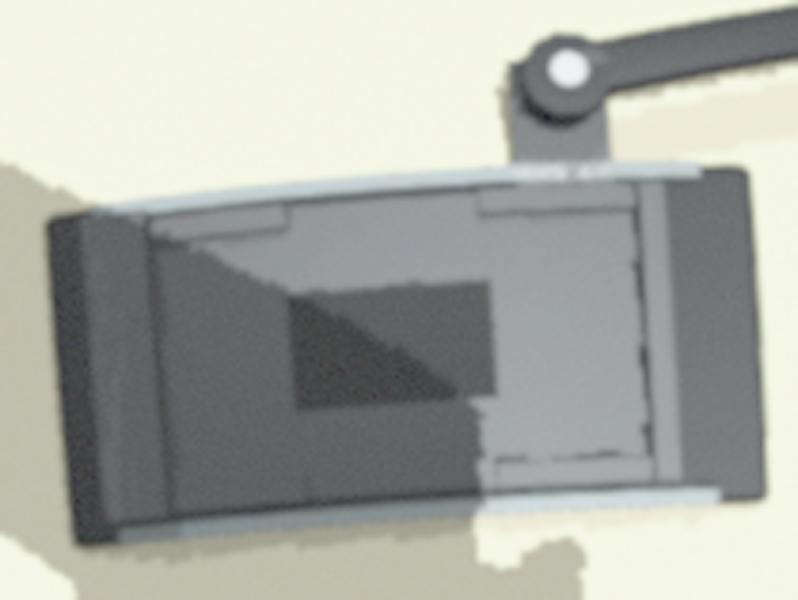

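```bash
python3 - <<'E'
from h import *
import pickle
o,c=pickle.load(open('w2.pkl','rb'))
W=lambda x,y,z:wray(c,o,205+x/3.8,y/3.75,z)[:2]*1000
F=np.array([W(48,218,.012),W(77,545,.012),W(748,170,.012),W(765,498,.012)])
ctr=F.mean(0);ax=F[2:].mean(0)-F[:2].mean(0);ay=F[[0,2]].mean(0)-F[[1,3]].mean(0)
print('foot',F,ctr,np.linalg.norm(ax),np.linalg.norm(ay),np.degrees(np.arctan2(ax[1],ax[0])),np.degrees(np.arctan2(-ay[0],ay[1])))
a=np.arctan2(ax[1],ax[0]);R=np.array([[np.cos(a),np.sin(a)],[-np.sin(a),np.cos(a)]])
for n,x,y,z in [('lipedge',148,220,.038),('lipedge',172,515,.038),('stopouter',82,213,.038),('stopouter',105,540,.038),('wallin',638,185,.025),('wallin',655,480,.025),('wallout',668,175,.025),('wallout',683,480,.025),('+ysidein',480,215,.022),('+ysidein',635,208,.022),('+ysideL',288,235,.022),('-ysidein',495,460,.022),('-ysidein',650,455,.022),('+yout',240,203,.022),('-yout',300,522,.022),('pivot',568,68,.045)]:
    p=W(x,y,z);print(n,p,(R@(p-ctr)).round(1))
E
```

```text
foot [[ 381.1  -94. ]
 [ 373.9 -180.7]
 [ 556.5 -109.5]
 [ 548.9 -195.3]] [ 465.1   -144.875] 175.84522313671195 86.56686721835322 -4.909759208792715 -4.90380280576522
lipedge [ 411.  -105.7] [-57.3  34.4]
lipedge [ 404.9 -177.2] [-57.2 -37.4]
stopouter [ 395.8 -100.4] [-72.9  38.4]
stopouter [ 387.9 -180.1] [-73.9 -41.7]
wallin [ 525.9 -113.2] [57.9 36.8]
wallin [ 519.4 -186.9] [ 57.7 -37.2]
wallout [ 533.5 -111.4] [65.3 39.2]
wallout [ 526.3 -187.7] [ 64.6 -37.4]
+ysidein [ 487.4 -115.7] [19.7 31. ]
+ysidein [ 524.8 -118.5] [57.2 31.4]
+ysideL [ 441.2 -113.2] [-26.5  29.5]
-ysidein [ 481.9 -177. ] [ 19.5 -30.6]
-ysidein [ 519.5 -180.7] [ 57.3 -31. ]
+yout [ 431.  -102.8] [-37.6  39. ]
-yout [ 432.7 -184.8] [-28.9 -42.6]
pivot [511.3 -86.4] [41.  62.2]
```

Foot centre is (465.1,-144.9) and yaw is -4.9°. The tray offset is about -3.3 mm, with lip, wall and pivot agreeing. Now turning the phone to the holder's heading, pulled back towards the robot for a closer symmetric look.

Request:
{"api": "carry_out", "payload": {"motion": [[0.3,[-6,12,1],[0,0,-10]],[0.3,[-12,24,2],[0,0,-20]],[0.3,[-18,36,3],[0,0,-30]],[0.3,[-24,48,4],[0,0,-40]],[0.3,[-30,60,5],[0,0,-50]]]}}

```text
t: 7.2
eef_pos: [0.4275, -0.1893, 0.2446]
tool_rot: [[-0.0, 0.854, 0.521], [0.001, 0.521, -0.854], [-1.0, 0.0, -0.001]]
force: [0.7, 0.9, -0.9]
grip_width: 0.058
```

Request:
{"api": "carry_out", "payload": {"motion": [[0.3,[-7,13,2],[0,0,-10]],[0.3,[-14,26,4],[0,0,-20]],[0.3,[-20,40,6],[0,0,-30]],[0.3,[-27,53,8],[0,0,-36.3]],[0.3,[-27,53,8],[0,0,-36.3]]]}}

```text
t: 7.82
eef_pos: [0.4003, -0.1364, 0.2526]
tool_rot: [[-0.0, 0.997, -0.078], [0.002, -0.078, -0.997], [-1.0, -0.001, -0.002]]
force: [1.0, -0.3, -1.7]
grip_width: 0.0582
```

```bash
python3 - <<'E'
from h import *
import pickle
o=manip.get_obs();c=snap('wrist','w3.png');pickle.dump((o,c),open('w3.pkl','wb'))
print(o['t'],o['eef_pos'],o['tool_rot'].round(3),o['force'],o['grip_width'],o['joints'].round(0))
im=c['image'][0:300,200:480,::-1]
im=cv2.resize(im,None,fx=2,fy=2,interpolation=cv2.INTER_CUBIC)
cv2.imwrite('pics/w3c.png',(255*(im/255.)**.45).astype(np.uint8))
E
```

```text
7.825 [ 0.40026093 -0.13642384  0.25257478] [[-0.     0.997 -0.078]
 [ 0.002 -0.078 -0.997]
 [-1.    -0.001 -0.002]] [ 1.00076383 -0.34500227 -1.67008597] 0.0582294915441267 [-36.  11.  55. 122. -11.  52. -69.]
```

View pics/w3c.png

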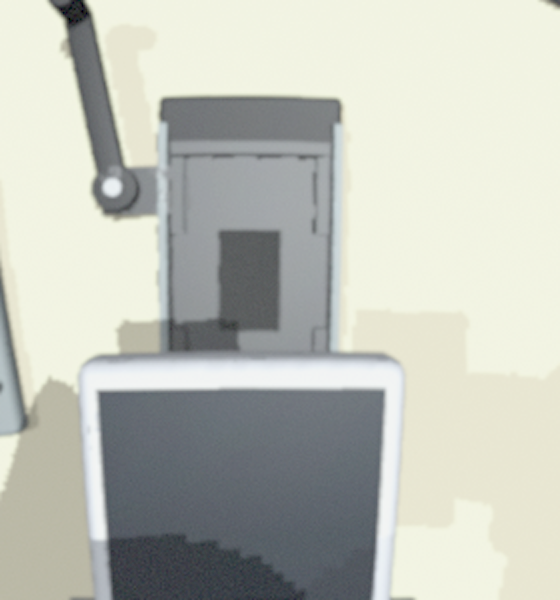

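```bash
python3 - <<'E'
from h import *
import pickle
o,c=pickle.load(open('w3.pkl','rb'))
a=np.radians(-4.9);R=np.array([[np.cos(a),np.sin(a)],[-np.sin(a),np.cos(a)]]);ctr=np.array([465.1,-144.9])
tz=o['tool_rot'][:,2];print('phone yaw',np.degrees(np.arctan2(o['tool_rot'][1,1],o['tool_rot'][0,1])),'TCP in H',R@(o['eef_pos'][:2]*1000-ctr))
L={}
for n,x,y,z in [('Lin',186,165,.022),('Lin',184.5,232,.022),('Rin',316.5,165,.022),('Rin',315,232,.022),('footL',162,105,.012),('footR',339,105,.012),('footLtop',164,99,.012),('wallin',250,155,.025),('wallout',250,143,.025),('pivot',112,187,.045),('knob',68,8,.073),('Lend',186,234,.022),('Lend2',186,328,.022)]:
    p=wray(c,o,200+x/2,y/2,z)[:2]*1000;print(n,p,(R@(p-ctr)).round(1))
for y in (370,500): print([wray(c,o,200+x/2,y/2,.252)[:2]*1000 for x in ((82,403) if y==370 else (92,394))])
E
```

```text
phone yaw -4.460841733268533 TCP in H [-65.3261133    2.90683029]
Lin [ 519.4 -118.7] [51.9 30.7]
Lin [ 487.  -115.3] [19.3 31.4]
Rin [ 514.8 -180.2] [ 52.5 -30.9]
Rin [ 482.3 -177.2] [ 19.9 -30.7]
footL [ 552.1 -108.8] [83.6 43.4]
footR [ 545.7 -194.7] [ 84.6 -42.7]
footLtop [ 555.1 -110. ] [86.7 42.5]
wallin [ 521.3 -149.2] [56.4  0.5]
wallout [ 527.1 -149.6] [62.2  0.6]
pivot [510.7 -86.4] [40.4 62.2]
knob [589.5 -78.5] [118.3  76.8]
Lend [ 486.  -115.9] [18.3 30.7]
Lend2 [ 440.4 -111.8] [-27.4  30.9]
[array([ 461.2, -112.5]), array([ 456.7, -169.7])]
[array([ 436.5, -110.9]), array([ 432.1, -167.6])]
```

Lateral centre is confirmed at +0.1 mm and the tray offset is about -4 mm. The lever is about 10° on the clear side. Now tilting 10° with the near end down and going in above the cavity.

Request:
{"api": "carry_out", "payload": {"motion": [[0.3,[30,-3.6,-30],[-0.4,-5,0]],[0.3,[60,-7.2,-75],[-0.85,-9.96,0]],[0.3,[80,-9.6,-125],[-0.85,-9.96,0]],[0.3,[80,-9.6,-155],[-0.85,-9.96,0]],[0.3,[80,-9.6,-155],[-0.85,-9.96,0]]]}}

```text
t: 8.5
eef_pos: [0.4789, -0.1486, 0.0958]
tool_rot: [[0.168, 0.982, -0.083], [-0.014, -0.081, -0.997], [-0.986, 0.169, -0.0]]
force: [0.9, -1.4, -1.3]
grip_width: 0.0581
```

```bash
python3 - <<'E'
from h import *
a=np.radians(-4.9);R=np.array([[np.cos(a),np.sin(a)],[-np.sin(a),np.cos(a)]]);ctr=np.array([465.1,-144.9])
for i in range(3):
  o=manip.get_obs();r=o['tool_rot'];print(R@(o['eef_pos'][:2]*1000-ctr),o['eef_pos'][2],np.degrees(np.arctan2(r[1,1],r[0,1])),np.degrees(np.arcsin(r[2,1])),np.degrees(np.arcsin(r[2,2])),o['force'])
  if i<2: manip.camera('top')
E
```

```text
[14.03438077 -2.55777161] 0.09575900151441505 -4.74055781571669 9.723430066404354 -0.010421269591304327 [ 0.92519937 -1.37638967 -1.30973453]
[15.12324957 -2.84668416] 0.09735533871570545 -4.7620617700562065 9.891514908784226 0.014900891356772408 [ 0.61951621 -0.15238961 -2.12601101]
[15.95153503 -2.95188195] 0.09840539426509325 -4.7707565460137875 10.024249358895757 0.030158688199179537 [ 0.00550696 -1.24508231 -1.17612751]
```

Request:
{"api": "carry_out", "payload": {"motion": [[0.3,[-0.7,3.2,-15],[0,0,-0.1]],[0.3,[-0.7,3.2,-40],[0,0,-0.1]],[0.3,[-0.7,3.2,-48],[0,0,-0.1]],[0.3,[-0.7,3.2,-48],[0,0,-0.1]],[0.3,[-0.7,3.2,-48],[0,0,-0.1]]]}}

```text
t: 9.22
eef_pos: [0.4805, -0.1458, 0.0508]
tool_rot: [[0.175, 0.981, -0.085], [-0.016, -0.084, -0.996], [-0.985, 0.175, 0.001]]
force: [0.3, -0.2, -2.0]
grip_width: 0.0581
```

```bash
cat > st.py <<'E'
from h import *
a=np.radians(-4.9);R=np.array([[np.cos(a),np.sin(a)],[-np.sin(a),np.cos(a)]]);ctr=np.array([465.1,-144.9])
o=manip.get_obs();r=o['tool_rot'];print('H',(R@(o['eef_pos'][:2]*1000-ctr)).round(2),'z',(o['eef_pos'][2]*1000).round(2),'yaw,tilt,roll',np.degrees([np.arctan2(r[1,1],r[0,1]),np.arcsin(r[2,1]),np.arcsin(r[2,2])]).round(2),o['force'].round(1),o['t'])
E
python3 -c "
from h import *
o=manip.get_obs();c=snap('wrist','w4.png')
im=c['image'][100:340,200:480,::-1];cv2.imwrite('pics/w4c.png',(255*(cv2.resize(im,None,fx=2.4,fy=2.4)/255.)**.45).astype(np.uint8))
c=snap('scene','s4.png');im=c['image'][180:270,270:390,::-1];cv2.imwrite('pics/s4c.png',cv2.resize(im,None,fx=5,fy=5,interpolation=2))
import st"
```

```text
H [15.2   0.59] z 50.61 yaw,tilt,roll [-4.88 10.08  0.03] [ 0.7  0.9 -1.8] 9.325
```

View pics/w4c.png

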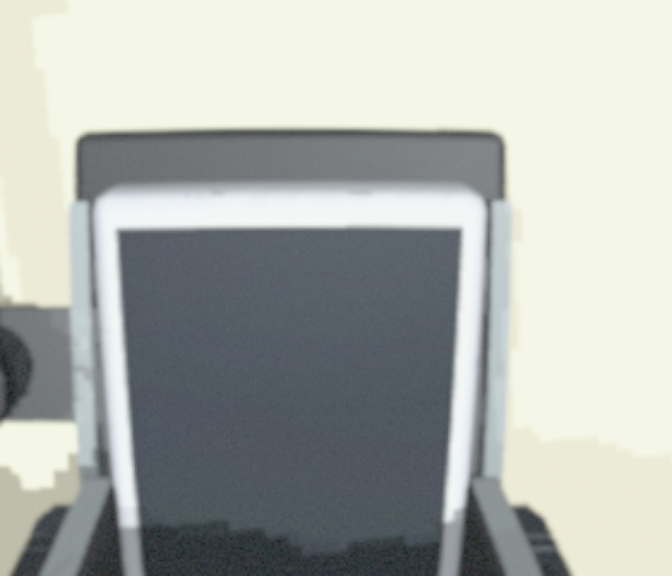

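The phone is centred over the holder (97–487 against foot 78–505). Lowering the near end.

Request:
{"api": "carry_out", "payload": {"motion": [[0.3,[0,0,-4],[0,0,0]],[0.3,[0,0,-7],[0,0,0]],[0.3,[0,0,-9],[0,0,0]],[0.3,[0,0,-9.6],[0,0,0]],[0.3,[0,0,-9.6],[0,0,0]]]}}

```text
t: 9.95
eef_pos: [0.4796, -0.1456, 0.0401]
tool_rot: [[0.173, 0.981, -0.086], [-0.015, -0.084, -0.996], [-0.985, 0.173, 0.0]]
force: [0.1, -0.2, -1.4]
grip_width: 0.0579
```

```bash
python3 st.py
```

```text
H [14.51  0.58] z 40.12 yaw,tilt,roll [-4.91  9.99  0.01] [ 0.1 -0.2 -1.4] 9.95
```

Request:
{"api": "carry_out", "payload": {"motion": [[0.3,[-5,0.4,0.3],[0,0,0]],[0.3,[-9,0.8,0.3],[0,0,0]],[0.3,[-12,1,0.3],[0,0,0]],[0.3,[-14,1.2,0.3],[0,0,0]],[0.3,[-16,1.4,0.3],[0,0,0]]]}}

```text
t: 10.58
eef_pos: [0.4636, -0.1441, 0.0405]
tool_rot: [[0.173, 0.981, -0.086], [-0.015, -0.084, -0.996], [-0.985, 0.174, 0.0]]
force: [0.2, 0.0, -2.1]
grip_width: 0.0579
```

Request:
{"api": "carry_out", "payload": {"motion": [[0.3,[-1,0.1,0],[0,0,0]],[0.3,[-2,0.2,0],[0,0,0]],[0.3,[-3,0.3,0],[0,0,0]]]}}

```text
t: 10.95
eef_pos: [0.4607, -0.1438, 0.0405]
tool_rot: [[0.173, 0.981, -0.085], [-0.015, -0.084, -0.996], [-0.985, 0.174, 0.0]]
force: [0.2, -0.2, -2.0]
grip_width: 0.0581
```

```bash
python3 st.py
```

```text
H [-4.5  0.7] z 40.5 yaw,tilt,roll [-4.9  10.    0.02] [ 0.2 -0.2 -2. ] 10.95
```

Request:
{"api": "carry_out", "payload": {"motion": [[0.3,[-1,0.1,0],[0,0,0]],[0.3,[-2,0.2,0],[0,0,0]]]}}

```text
t: 11.2
eef_pos: [0.4586, -0.1436, 0.0405]
tool_rot: [[0.173, 0.981, -0.085], [-0.015, -0.084, -0.996], [-0.985, 0.174, 0.0]]
force: [0.9, 0.4, -0.7]
grip_width: 0.0582
```

Request:
{"api": "carry_out", "payload": {"motion": [[0.3,[-0.6,0.0,0],[0,0,0]],[0.3,[-1,0.0,0],[0,0,0]]]}}

```text
t: 11.45
eef_pos: [0.458, -0.1436, 0.0406]
tool_rot: [[0.173, 0.981, -0.085], [-0.015, -0.084, -0.996], [-0.985, 0.174, 0.0]]
force: [0.0, -0.1, -0.8]
grip_width: 0.0583
```

Request:
{"api": "carry_out", "payload": {"motion": [[0.3,[-0.6,0.0,0],[0,0,0]],[0.3,[-1,0.0,0],[0,0,0]]]}}

```text
t: 11.7
eef_pos: [0.4578, -0.1436, 0.0408]
tool_rot: [[0.175, 0.981, -0.085], [-0.015, -0.084, -0.996], [-0.985, 0.175, 0.0]]
force: [4.8, 0.6, -1.7]
grip_width: 0.0581
```

Request:
{"api": "carry_out", "payload": {"motion": [[0.3,[-0.6,0.0,0],[0,0,0]],[0.3,[-1,0.0,0],[0,0,0]]]}}

```text
t: 11.95
eef_pos: [0.4577, -0.1436, 0.0411]
tool_rot: [[0.176, 0.981, -0.085], [-0.016, -0.084, -0.996], [-0.984, 0.177, 0.001]]
force: [7.4, 1.4, -2.3]
grip_width: 0.0582
```

End stop felt at TCP x≈457.9 (7 N). Backing off and lowering the far end.

Request:
{"api": "carry_out", "payload": {"motion": [[0.3,[4,-0.3,0],[0,0,0]],[0.3,[4,-0.3,0],[0,0,0]],[0.3,[4,-0.3,-2.5],[0.21,2.5,0]],[0.3,[4,-0.3,-4.9],[0.43,5,0]],[0.3,[4,-0.3,-4.9],[0.43,5,0]]]}}

```text
t: 12.58
eef_pos: [0.4596, -0.1438, 0.0352]
tool_rot: [[0.086, 0.993, -0.084], [-0.008, -0.084, -0.996], [-0.996, 0.086, 0.001]]
force: [-1.0, 0.3, -0.9]
grip_width: 0.0583
```

```bash
python3 st.py
```

```text
H [-5.52  0.59] z 35.24 yaw,tilt,roll [-4.83  4.94  0.07] [-1.   0.3 -0.9] 12.575
```

Request:
{"api": "carry_out", "payload": {"motion": [[0.3,[0.4,0,-1.2],[0.1,1.3,0]],[0.3,[0.4,0,-2.4],[0.21,2.5,0]],[0.3,[0.4,0,-3.6],[0.32,3.7,0]],[0.3,[0.4,0,-4.8],[0.43,4.94,0]],[0.3,[0.4,0,-4.8],[0.43,4.94,0]]]}}

```text
t: 13.2
eef_pos: [0.4604, -0.1439, 0.0306]
tool_rot: [[-0.0, 0.996, -0.085], [-0.001, -0.085, -0.996], [-1.0, -0.0, 0.001]]
force: [-0.0, 0.4, -1.9]
grip_width: 0.0582
```

Request:
{"api": "carry_out", "payload": {"motion": [[0.3,[0,0,-0.5],[0,0,0]],[0.3,[0,0,-0.5],[0,0,0]]]}}

```text
t: 13.45
eef_pos: [0.4598, -0.1439, 0.0303]
tool_rot: [[0.0, 0.996, -0.086], [0.0, -0.086, -0.996], [-1.0, 0.0, -0.0]]
force: [0.5, 0.4, -1.0]
grip_width: 0.0581
```

```bash
python3 st.py
```

```text
H [-5.33  0.58] z 30.28 yaw,tilt,roll [-4.92  0.01 -0.  ] [ 0.5  0.4 -1. ] 13.45
```

Request:
{"api": "carry_out", "payload": {"motion": [[0.3,[0,0,-0.5],[0,0,0]],[0.3,[0,0,-1],[0,0,0]],[0.3,[0,0,-1],[0,0,0]]]}}

```text
t: 13.82
eef_pos: [0.46, -0.1439, 0.0294]
tool_rot: [[0.0, 0.996, -0.086], [0.0, -0.086, -0.996], [-1.0, 0.0, -0.0]]
force: [-0.7, 1.1, 2.2]
grip_width: 0.0578
```

Floor touched (+2 N, z 29.4 as predicted). Releasing and rising.

Request:
{"api": "carry_out", "payload": {"motion": [[0.8,[0,0,0.3],[0,0,0]],[0.82,[0,0,0.3],[0,0,0]],[0.82,[0,0,0.3],[0,0,0]],[0.82,[0,0,0.3],[0,0,0]]]}}

```text
t: 14.32
eef_pos: [0.4601, -0.1439, 0.0296]
tool_rot: [[0.0, 0.996, -0.085], [-0.0, -0.085, -0.996], [-1.0, 0.0, 0.0]]
force: [-0.7, 0.3, -0.8]
grip_width: 0.0699
```

Request:
{"api": "carry_out", "payload": {"motion": [[0.82,[0,0,10],[0,0,0]],[0.82,[-5,0.4,40],[0,0,0]],[0.82,[-20,1.6,85],[0,0,0]],[0.82,[-35,3,130],[0,0,0]],[0.82,[-35,3,130],[0,0,0]]]}}

```text
t: 14.95
eef_pos: [0.4258, -0.1411, 0.1622]
tool_rot: [[0.005, 0.996, -0.086], [0.001, -0.086, -0.996], [-1.0, 0.005, -0.001]]
force: [0.8, 0.1, 0.1]
grip_width: 0.0702
```

```bash
python3 - <<'E'
from h import *
import pickle
manip.camera('top');import st
o=manip.get_obs();c=snap('wrist','w5.png');pickle.dump((o,c),open('w5.pkl','wb'))
im=c['image'][0:300,200:480,::-1]
cv2.imwrite('pics/w5c.png',(255*(cv2.resize(im,None,fx=2,fy=2,interpolation=cv2.INTER_CUBIC)/255.)**.45).astype(np.uint8))
E
```

```text
H [-39.61   0.87] z 160.9 yaw,tilt,roll [-4.89  0.19 -0.06] [ 0.4  1.  -0.6] 15.0
```

View pics/w5c.png

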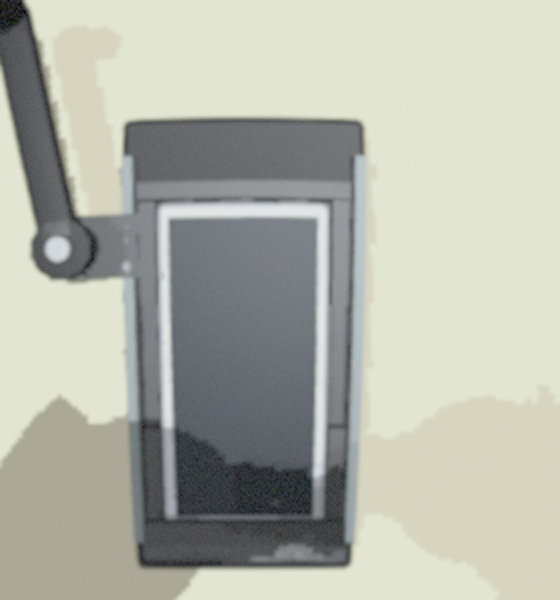

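The phone lies home, inside the side walls and with its end under the lip at (165-320, 515). Next is the lever. I'll go above the knob and turn the tool +190° so the wrist has room for the 100° swing.

Request:
{"api": "carry_out", "payload": {"motion": [[0.5,[10,4,5],[0,0,10]],[0.5,[20,8,10],[0,0,20]],[0.5,[30,12,10],[0,0,30]],[0.5,[40,15,10],[0,0,40]],[0.5,[50,18,10],[0,0,50]]]}}

```text
t: 15.68
eef_pos: [0.4749, -0.1226, 0.1684]
tool_rot: [[-0.002, 0.702, 0.712], [0.0, 0.712, -0.702], [-1.0, -0.001, -0.002]]
force: [-0.6, 0.2, 1.2]
grip_width: 0.0428
```

Request:
{"api": "carry_out", "payload": {"motion": [[0.5,[10,4,0],[0,0,10]],[0.5,[20,8,0],[0,0,20]],[0.5,[30,12,0],[0,0,30]],[0.5,[40,15,0],[0,0,40]],[0.5,[50,18,0],[0,0,50]]]}}

```text
t: 16.3
eef_pos: [0.5249, -0.1045, 0.1681]
tool_rot: [[-0.002, -0.095, 0.996], [0.001, 0.996, 0.095], [-1.0, 0.001, -0.002]]
force: [-0.4, -0.3, 0.3]
grip_width: 0.0427
```

Request:
{"api": "carry_out", "payload": {"motion": [[0.5,[10,5,0],[0,0,10]],[0.5,[20,10,0],[0,0,20]],[0.5,[30,15,0],[0,0,30]],[0.5,[40,18,0],[0,0,40]],[0.5,[50,21,0],[0,0,50]]]}}

```text
t: 16.92
eef_pos: [0.5748, -0.0835, 0.1679]
tool_rot: [[-0.003, -0.823, 0.567], [0.001, 0.567, 0.823], [-1.0, 0.003, -0.0]]
force: [-0.2, 0.3, -0.4]
grip_width: 0.0426
```

Request:
{"api": "carry_out", "payload": {"motion": [[0.5,[8,2,0],[0,0,10]],[0.5,[15,4,0],[0,0,20]],[0.5,[23,6,0],[0,0,30]],[0.5,[23,6,0],[0,0,40]],[0.5,[23,6,0],[0,0,40]]]}}

```text
t: 17.55
eef_pos: [0.5975, -0.0778, 0.1681]
tool_rot: [[-0.003, -0.996, -0.087], [0.002, -0.087, 0.996], [-1.0, 0.002, 0.002]]
force: [-0.7, -0.8, 0.0]
grip_width: 0.0424
```

```bash
python3 - <<'E'
from h import *
import pickle
manip.camera('top');import st
o=manip.get_obs();c=snap('wrist','w6.png');pickle.dump((o,c),open('w6.pkl','wb'));print(o['joints'].round(0),o['grip_width'],o['eef_pos'])
E
```

```text
H [126.19  78.09] z 168.36 yaw,tilt,roll [-1.7513e+02  1.3000e-01  8.0000e-02] [ 1.  -0.2 -1.6] 17.6
[ 4. 31. -1. 99.  0. 50. 98.] 0.042684618996607644 [ 0.59749566 -0.07787224  0.16836102]
```

View pics/w6.png

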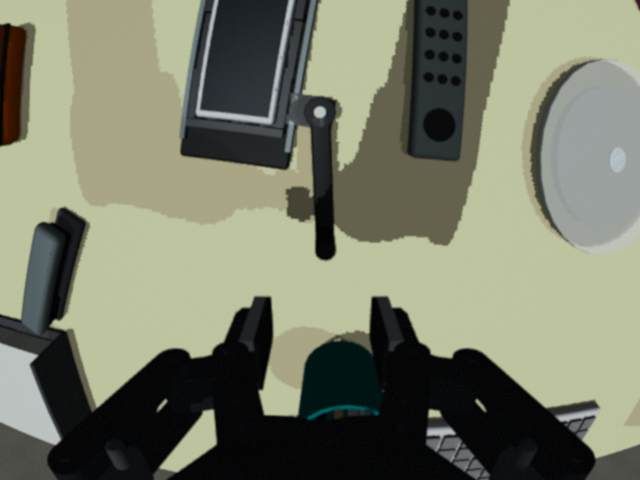

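```bash
python3 - <<'E'
from h import *
import pickle
o,c=pickle.load(open('w6.pkl','rb'))
a=np.radians(-4.9);R=np.array([[np.cos(a),np.sin(a)],[-np.sin(a),np.cos(a)]]);ctr=np.array([465.1,-144.9])
for n,u,v,z in [('knobtop',325,250,.073),('pivot',320,112,.045),('potedge',340,345,.095),('potbase',340,360,.05)]:
    p=wray(c,o,u,v,z)[:2]*1000;print(n,p,(R@(p-ctr)).round(1))
t=pickle.load(open('c0.pkl','rb'))['top'];print('pot',ray(t,334,150,.095),'pot near edge',ray(t,334,167,.05))
E
```

```text
knobtop [598.  -75.1] [126.5  80.9]
pivot [511.3 -85.6] [41. 63.]
potedge [655.3 -60.4] [182.3 100.4]
potbase [701.4 -53.2] [227.6 111.5]
pot [ 0.7365 -0.0463  0.095 ] pot near edge [ 0.7022 -0.0476  0.05  ]
```

Knob measured at about (597.5,-76), 87 mm from the pivot, as it should be. Lowering over it and gripping.

Request:
{"api": "carry_out", "payload": {"motion": [[0.5,[0.5,2,-40],[0,0,0]],[0.5,[0.5,2,-80],[0,0,0]],[0.5,[0.5,2,-100],[0,0,0]],[0.5,[0.5,2,-105],[0,0,0]],[0.5,[0.5,2,-105],[0,0,0]]]}}

```text
t: 18.27
eef_pos: [0.5993, -0.076, 0.0653]
tool_rot: [[0.001, -0.996, -0.088], [-0.0, -0.088, 0.996], [-1.0, -0.001, -0.0]]
force: [0.0, 0.3, 0.6]
grip_width: 0.0428
```

Request:
{"api": "carry_out", "payload": {"motion": [[0.3,[0,0,0],[0,0,0]],[0.1,[0,0,0],[0,0,0]],[0.05,[0,0,0],[0,0,0]],[0.05,[0,0,0],[0,0,0]],[0.05,[0,0,0],[0,0,0]]]}}

```text
t: 18.9
eef_pos: [0.5995, -0.0759, 0.0655]
tool_rot: [[0.002, -0.996, -0.089], [0.0, -0.089, 0.996], [-1.0, -0.002, -0.0]]
force: [0.3, 0.8, 6.1]
grip_width: 0.0119
```

```bash
python3 st.py
```

```text
H [128.04  80.22] z 65.53 yaw,tilt,roll [-1.7491e+02 -1.0000e-01 -1.0000e-02] [0.3 0.8 6.1] 18.9
```

Knob gripped. Starting the arc with a gentle first piece.

Request:
{"api": "carry_out", "payload": {"motion": [[0.05,[0.5,-7.7,0],[0,0,-5]],[0.05,[0.4,-15.3,0],[0,0,-10]],[0.05,[-0.4,-23,0],[0,0,-15]],[0.05,[-1.8,-30.5,0],[0,0,-20]]]}}

```text
t: 19.4
eef_pos: [0.5978, -0.1064, 0.0656]
tool_rot: [[0.002, -0.966, 0.26], [0.0, 0.26, 0.966], [-1.0, -0.002, 0.001]]
force: [-0.4, 0.7, 6.4]
grip_width: 0.0114
```

```bash
python3 st.py; python3 -c "
import numpy as np
f=lambda p:88*np.array([np.cos(np.radians(p)),np.sin(np.radians(p))])
for s in(-13.3,-53.3): print([(f(s-8*i)-f(s)).round(1).tolist() for i in range(1,6)])"
```

```text
H [128.88  49.65] z 65.55 yaw,tilt,roll [ 1.6496e+02 -9.0000e-02  4.0000e-02] [-0.4  0.7  6.4] 19.4
[[-3.7, -11.7], [-8.9, -22.8], [-15.6, -33.1], [-23.7, -42.3], [-33.0, -50.3]]
[[-10.3, -6.6], [-21.5, -11.8], [-33.2, -15.3], [-45.4, -17.1], [-57.7, -17.3]]
```

Request:
{"api": "carry_out", "payload": {"motion": [[0.05,[-3.7,-11.7,0],[0,0,-8]],[0.05,[-8.9,-22.8,0],[0,0,-16]],[0.05,[-15.6,-33.1,0],[0,0,-24]],[0.05,[-23.7,-42.3,0],[0,0,-32]],[0.05,[-33,-50.3,0],[0,0,-40]]]}}

```text
t: 20.02
eef_pos: [0.5645, -0.1573, 0.0656]
tool_rot: [[0.002, -0.571, 0.821], [-0.0, 0.821, 0.571], [-1.0, -0.001, 0.001]]
force: [-0.5, 0.8, 6.6]
grip_width: 0.0118
```

Request:
{"api": "carry_out", "payload": {"motion": [[0.05,[-10.3,-6.6,0],[0,0,-8]],[0.05,[-21.5,-11.8,0],[0,0,-16]],[0.05,[-33.2,-15.3,0],[0,0,-24]],[0.05,[-45.4,-17.1,0],[0,0,-32]],[0.05,[-57.7,-17.3,0],[0,0,-40]]]}}

```text
t: 20.65
eef_pos: [0.5066, -0.175, 0.0656]
tool_rot: [[0.002, 0.09, 0.996], [-0.001, 0.996, -0.09], [-1.0, -0.001, 0.002]]
force: [-0.1, -0.3, 8.7]
grip_width: 0.0116
```

Request:
{"api": "carry_out", "payload": {"motion": [[0.05,[-1,0,0],[0,0,-1.2]],[0.05,[-2.3,0.1,0],[0,0,-1.5]],[0.05,[-2.3,0.1,0],[0,0,-1.5]]]}}

```text
t: 21.02
eef_pos: [0.5045, -0.1748, 0.0656]
tool_rot: [[0.002, 0.112, 0.994], [-0.001, 0.994, -0.112], [-1.0, -0.001, 0.002]]
force: [-0.6, -0.8, 8.3]
grip_width: 0.0119
```

```bash
python3 st.py
```

```text
H [ 41.77 -26.43] z 65.56 yaw,tilt,roll [ 8.358e+01 -3.000e-02  1.200e-01] [-0.6 -0.8  8.3] 21.025
```

Knob is at H (41.8,-26.4), so the lever is square to within about 1°. Releasing, rising, and checking from above.

Request:
{"api": "carry_out", "payload": {"motion": [[0.15,[0,0,0],[0,0,0]],[0.35,[0,0,0],[0,0,0]],[0.45,[0,0,0],[0,0,0]],[0.45,[0,0,0],[0,0,0]],[0.45,[0,0,5],[0,0,0]]]}}

```text
t: 21.65
eef_pos: [0.5034, -0.1737, 0.0694]
tool_rot: [[-0.001, 0.111, 0.994], [0.001, 0.994, -0.111], [-1.0, 0.0, -0.001]]
force: [0.1, -0.8, -0.5]
grip_width: 0.0381
```

Request:
{"api": "carry_out", "payload": {"motion": [[0.45,[0,0,30],[0,0,0]],[0.45,[0,-20,80],[0,0,0]],[0.45,[0,-60,120],[0,0,0]],[0.45,[-10,-100,140],[0,0,0]],[0.45,[-20,-100,140],[0,0,0]]]}}

```text
t: 22.28
eef_pos: [0.4835, -0.2782, 0.2119]
tool_rot: [[0.004, 0.117, 0.993], [-0.003, 0.993, -0.117], [-1.0, -0.003, 0.004]]
force: [-1.0, 0.9, -0.9]
grip_width: 0.0385
```

```bash
python3 - <<'E'
from h import *
import pickle
manip.camera('top');import st
o=manip.get_obs();c=snap('wrist','w7.png');pickle.dump((o,c),open('w7.pkl','wb'))
im=c['image'][0:300,160:480,::-1]
cv2.imwrite('pics/w7c.png',(255*(cv2.resize(im,None,fx=2,fy=2,interpolation=cv2.INTER_CUBIC)/255.)**.45).astype(np.uint8))
E
```

```text
H [  27.76 -128.77] z 210.35 yaw,tilt,roll [ 8.338e+01 -1.000e-02  2.000e-02] [-1.1  0.3 -1.1] 22.325
```

View pics/w7c.png

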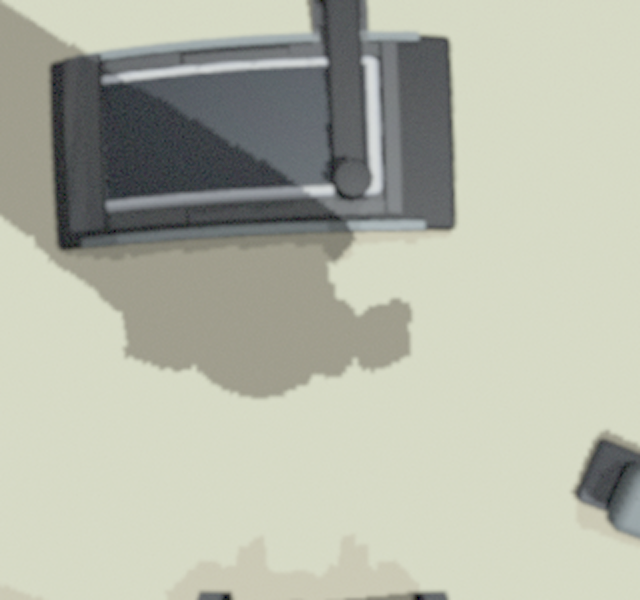

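The phone lies in the tray under the lip. The lever crosses it parallel to the end wall, with the knob at (350,178), and the gripper is clear. Handing in.

```bash
python3 -c "
from h import *
print(manip.finish_job())"
```

```text
the job is handed in; nothing more can be done
None
```

The phone is in the holder tray, screen up, with its robot-side end under the lip. The clamp lever is square across it. I handed the job in at about 22 s; no verdict was reported.

- **Placing the phone:** I slid it in tilted 10° with the near end low and felt the end stop at about 7 N. I then backed off 2 mm, levelled it and set it on the tray floor with a light touch of about 2 N. The floor met the phone at the height I had calculated. I let go and rose clear before touching the lever. A wrist picture then showed the phone inside the side walls with its end under the lip.
- **Lever:** I carried it round by its knob and released it about 1° from square, by the arm's own position. The last picture shows it parallel to the tray's end wall, with the phone still in place and the gripper clear.
- **Holder and tray:** two wrist views put the tray offset at -3 to -4.5 mm and agreed on sideways centring to about 0.1 mm. My first overhead measurement of the holder was about 3 mm and 1° off those, so I did not use it.
- **Not checked:** I took no final picture of the whole desk. I saw no sign of touching anything else, but I did not measure whether the other objects had moved.

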